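# Vent a steel desiccator and hold its stuck lid ajar

## Robot

A 6-joint arm with a two-finger parallel gripper is mounted at the origin on a cart in front of the work surface, level with it; the furniture and walls round the work are solid. World frame = base frame: x ahead of the robot, y to its left, z up, the work surface at z = 0. Lengths are in mm, angles in degrees, forces in N, time in s.
With the tool pointing down it reaches from about 350 to 800 mm from the base axis. Payload 7.3 kg.
Tool frame: the origin (TCP) lies at the centre of the arm's flange, where the gripper is bolted on; the fingertips stand 173 mm ahead of it and the grasp point (between the pads) lies 155 mm ahead of it (env.finger_overhang is the distance from the TCP to the fingertips, in mm); z points along the fingers, y is the line along which they close (so a half turn about z gives the same grasp; the last joint's range is limited). The gripper opens to 85 mm and grips with 20 to 120 N. Pads are 22 mm wide; open, the fingers measure 114 mm over their backs; the gripper's body (76 mm by 85 mm) begins 54 mm behind the grasp point. The pads swing forward as they close: fully open they stand 13 mm farther back than shut.
Start: joints at [-79.011, 19.595, 87.324, -0, 73.075, -8.365], TCP at [174.011, -495.326, 404.722] pointing down, gripper open.
Joint ranges: [-145.02, 145.02], [-44.19, 115.74], [2.07, 154.8], [-57.11, 237.11], [16.16, 152.29], [-177.93, 177.93]. Speed limits (degrees/s): [147.25, 147.25, 180, 180, 180, 180].

## Interface

Orientations are given as a 3x3 rotation matrix whose columns are the frame's x, y, z axes.
In Python, from workcell import env, snapshot, camera_model gives the robot as it stands. The module is installed in compiled form; this text tells all that it offers.
- The arm moves only by the tool drive_tool, never from a script. Its argument "commands" is a list of rows, each a list of 3 entries, a list of its own where there are three numbers: the opening, from -1 (shut) to 1 (fully open), then the shift along the world's x, y, z each as a share of 100 mm, from -1 to 1, then the turn about the world's z as a share of 0.1 rad, from -1 to 1. In form: [[gripper, [tx, ty, tz], twist], ...]. A call has 1 to 20 rows; each row shifts and turns the commanded pose from where the row before left it; what a row does not reach is not made up. A row lasts 1/12 s, in which the tool goes at most 41.7 mm and 7.16 degrees, less where a joint would pass 70% of its speed; a pose out of reach is approached as far as the arm can. A call with a number of a shift or a turn outside -1 to 1 is refused whole. A call with a gripper value outside its range is refused whole. The fingers move at their own pace and stop on an object; "squeeze" is the grip in N (left out, the last holds). Time passes only in rows, so rows that do not move let the fingers close. It gives the time, the measured TCP pose, the force, the opening and the grip force at its end, in the units of the state.
- env.sense(): the state, without advancing time (a new reading comes with each control period).
- snapshot(name): name is "scene" or "top"; returns the picture (384x512x3 uint8, red, green, blue); there is no depth.
- camera_model(name): a dict with "K" (3x3 intrinsics, pixels), "R" (3x3) and "t" (3): a world point X has camera coordinates R X + t. Camera axes: x right, y down, z forward; pixel columns grow to the right and rows downward; lengths in mm; the calibration is good to about 2 mm. A picture is of the moment at which its call begins. camera_model takes no time and is no camera call.
- env.sign_off(): hands the job in; it is judged then, once.
The state is a dict: "time_s": time; "joint_positions": joint angles; "qd": joint speeds; "joint_torque": joint torques, N m; "ee_pos": TCP position; "eef_rot": TCP orientation; "contact_force": force on the tool from outside, world axes, zero at the start; "moment": the same for the moment, N m; "grip_width": opening from 0.0 (shut) to 1.0 (fully open); "grasp_force": force on a finger pad.
Only numpy, scipy, OpenCV 4.12 (cv2) and the standard library are available. Lean on these libraries where they do the work, as an engineer would, in place of code of your own. Each camera call takes 0.05 s, during which the arm holds its last target. There are 200 camera calls.

## Task

Open the vent valve of the steel desiccator fully (lever in line with its pipe), then take the lid by its bow handle, pull it free of the sticky seal and raise it only slightly, so that the front edge stands about 2 cm above the rim and a probe can be slipped in. Do not let the lid fly up when the seal gives way, and do not lift it before the vent is open. Finish still holding the lid at that gap by its handle, and leave the dropper bottle, the lotion pot and the check weight where they stand.

Things in the scene. Friction and masses are not known exactly. Their poses are not given: they have to be found in the camera images.
- chamber: Vacuum desiccator, fixed to the bench: a round stainless pot, 170 mm across and 105 mm high, with a 189 mm rim flange and a hinged clear lid. Origin: centre of its underside, on the table. Its x axis points from the front (lid handle, towards the robot) to the back (hinge), y to its own left (vent valve side), z up. Overall height 162 mm to the top of the lid handle.
- rim_front (a point): Foremost point of the pot's rim, on which the shut lid's front edge rests: 94.5 mm in front of the chamber's axis, 105 mm above the table.
- lid_hinge (a point): Middle of the lid's hinge axis, which runs along the chamber's y: 106 mm behind the chamber's axis, 112 mm above the table.
- lid (a joint): Lid angle about its hinge, rad: 0 shut, growing as the front goes up (to 1.35); 0.1 rad is a 20 mm gap at the front edge. A sprung rubber lip holds the lid's plug down: breaking it free takes an upward pull of about 15 to 20 N at the handle in the first 2 to 3 mm; from about 6 mm up only its weight and a light rub are left, about 5 N at the handle. It falls shut if let go.
- lid_lip (a point): Foremost point of the lower edge of the clear lid (a disc 189 mm across and 14 mm thick, about 0.45 kg with handle), 200 mm in front of the hinge axis; it lies on rim_front when shut. The gap is its height above rim_front.
- handle_bar (a point): Middle of the steel bow handle's bar on top of the lid, near the front: 155 mm above the table when shut, 176 mm in front of the hinge axis and 43 mm above it. The bar is round, 12 mm thick, runs along the chamber's y, 84 mm straight between its bends, with 30 mm free under it. Pinch it here from above, the fingers closing along the chamber's x, with a firm grip.
- vent_lever (a joint): Vent valve lever, rad: 0 shut (lever points to the chamber's front, across the pipe), 1.571 fully open against its stop (lever points outward to the chamber's left, along the pipe). It turns about an upright axis, clockwise seen from above, takes about 2 N at the grip, and stays where it is left.
- vent_stem (a point): Point on the upright axis of the vent valve, at the mid height of the lever's grip (100.5 mm above the table), 128 mm to the left of the chamber's axis.
- lever_tip (a point): Point in the black grip of the lever, 55 mm from the valve's axis, at mid height. The grip is a bar 13 mm wide and 16 mm high (92.5 to 108.5 mm above the table) that reaches from 20 to 68 mm from the axis. The lid's edge is the nearest thing, at least 40 mm away.
- dropper_bottle: Amber dropper bottle, 33 mm square and 102 mm high, behind and to the left of the chamber. Origin: centre of its underside. To be left alone.
- lotion_pot: Low white pot with a tan lid, 65 mm across and 29 mm high, to the right of the chamber. Origin: centre of its underside. To be left alone.
- check_weight: Knobbed 200 g check weight, 30 mm across and 44 mm high, to the right in front of the chamber. Origin: centre of its underside. To be left alone.

How it is judged:
By the outcome, as a careful person would: the job done as asked, in the order asked, and still so for the second after the job is handed in, while the arm keeps its last pose, push and grip.
It also fails if it takes over 48 s, if anything falls off the work surface, if the arm or the gripper's body presses on something with over 40 N, if the wrist force passes 120 N, or if a joint passes its speed limit or range.

## Working session

There is one attempt and no reset: what is moved stays moved. The work goes in short steps, Python scripts to look and compute and a tool call to move; the robot and the scene stay as the last step left them, time stands still between calls to the robot, and variables do not carry over. Pictures are saved under pics/ and viewed, at most 10 in all, crops included, and the job is handed in when it is done.

Besides the shell and the picture viewer there is one more tool, called after ">>>" as name(argument=value, ...) on one line, values as JSON. drive_tool: Moves the arm, as the interface text tells. Its arguments: {"type":"object","properties":{"commands":{"type":"array"},"squeeze":{"type":"number"}},"required":["commands"]}

```bash
mkdir -p pics; python3 - <<'E'
from workcell import env,snapshot,camera_model
import cv2,numpy as np
for n in("scene","top"):
    im=snapshot(n); cv2.imwrite(f"pics/{n}0.png",im[:,:,::-1])
    c=camera_model(n); print(n,np.round(c["K"],1).tolist(),np.round(c["R"],3).tolist(),np.round(c["t"],1).tolist(), np.round(-np.array(c["R"]).T@c["t"]))
s=env.sense(); print({k:np.round(v,3).tolist() for k,v in s.items()})
E
```

```text
scene [[437.0, 0.0, 252.9], [0.0, 437.0, 191.4], [0.0, 0.0, 1.0]] [[-0.883, -0.469, 0.014], [-0.276, 0.495, -0.824], [0.379, -0.731, -0.567]] [505.0, 298.3, 726.8] [253. 621. 651.]
top [[361.2, 0.0, 260.8], [0.0, 361.2, 190.9], [0.0, 0.0, 1.0]] [[0.097, -0.995, -0.005], [-0.969, -0.093, -0.228], [0.226, 0.027, -0.974]] [-77.4, 605.3, 825.3] [408. -43. 941.]
{'time_s': 0.1, 'joint_positions': [-79.009, 19.632, 87.37, -0.0, 73.075, -8.365], 'qd': [0.006, -0.116, -0.179, 0.054, 0.013, 0.082], 'joint_torque': [0.002, -43.445, -24.649, -0.0, 0.005, 0.0], 'ee_pos': [174.002, -495.205, 404.114], 'eef_rot': [[0.943, 0.331, -0.0], [0.331, -0.943, 0.001], [0.0, -0.001, -1.0]], 'contact_force': [-0.389, -0.198, 0.897], 'moment': [-0.006, 0.013, 0.026], 'grasp_force': 0.0, 'grip_width': 1.001}
```

View pics/scene0.png

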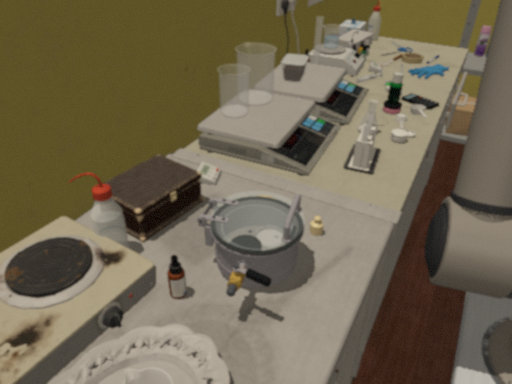

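View pics/top0.png

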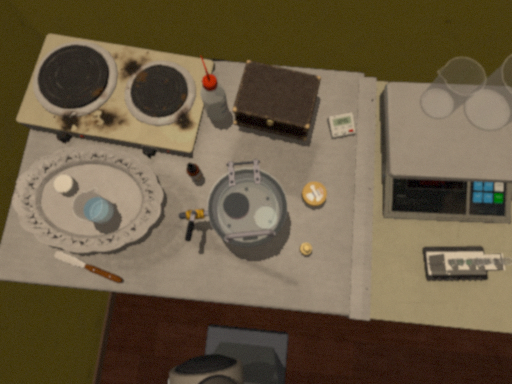

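The top view shows the pot around (247,205), its hinge at (243,172), the handle at (249,238), the valve at (192,214) and the lever down to (189,240). I'll zoom in on both views.

```bash
python3 - <<'E'
import cv2,numpy as np
a=cv2.imread("pics/top0.png")[150:260,165:335]; b=cv2.imread("pics/scene0.png")[180:300,190:320]
cv2.imwrite("pics/ztop.png",cv2.resize(a,None,fx=4.5,fy=4.5,interpolation=cv2.INTER_CUBIC))
cv2.imwrite("pics/zsc.png",cv2.resize(b,None,fx=5,fy=5,interpolation=cv2.INTER_CUBIC))
E
```

```text
(no output)
```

View pics/ztop.png

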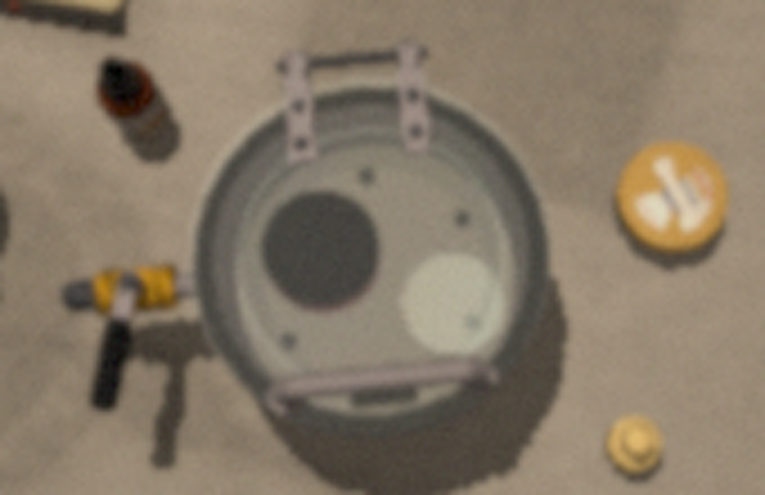

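View pics/zsc.png

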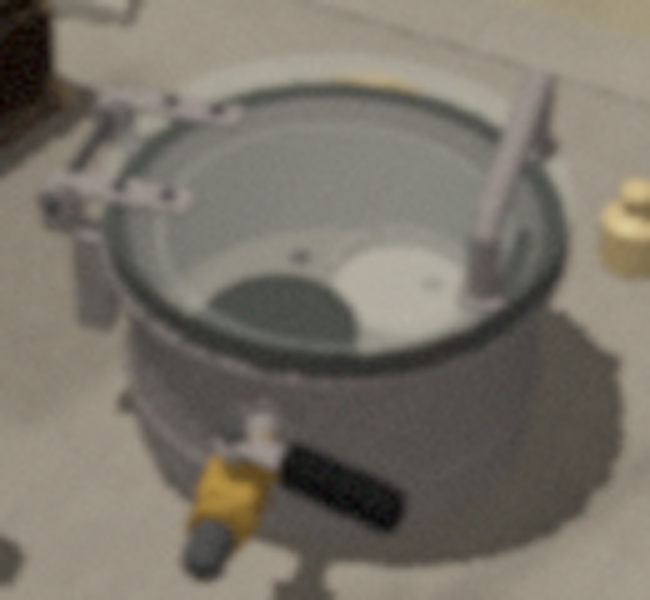

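The crops show the hinge rod middle at zoom (352,58), handle bar from (275,386) to (490,370) and black grip from (118,322) to (103,405), still shut. Next I turn these into points and check them across the two views.

```bash
cat > h.py <<'E'
import numpy as np
from workcell import camera_model
def ray(n,p,z):
    c=camera_model(n);R=np.array(c["R"]);C=-R.T@np.array(c["t"]);d=R.T@np.linalg.inv(c["K"])@[p[0],p[1],1]
    return C+d*(z-C[2])/d[2]
def proj(n,X):
    c=camera_model(n);q=np.array(c["K"])@(np.array(c["R"])@X+c["t"]);return q[:2]/q[2]
T=lambda x,y:(165+x/4.5,150+y/4.5)
S=lambda x,y:(190+x/5,180+y/5)
E
python3 - <<'E'
from h import *
import cv2
P=lambda *a:print(*[np.round(x,1) for x in a])
h=ray("top",T(352,58),112);hl=ray("top",T(278,66),112);hr=ray("top",T(425,50),112)
a=ray("top",T(275,386),155);b=ray("top",T(490,370),155);m=(a+b)/2
P("hinge",h,np.linalg.norm(hl-hr));P("bar",a,b,m,np.linalg.norm(a-b));P("dist h-m (176)",np.linalg.norm((h-m)[:2]))
P("bar yaw",np.degrees(np.arctan2(*(a-b)[[1,0]]))-90,"hinge yaw",np.degrees(np.arctan2(*(hl-hr)[[1,0]]))-90,"axis yaw",np.degrees(np.arctan2(*(h-m)[[1,0]])))
P("grip tops",ray("top",T(118,322),106),ray("top",T(103,405),104))
for (x,y) in [(545,75),(480,240),(512,158)]: P("scene bar",ray("scene",S(x,y),155))
P("scene grip",ray("scene",S(285,462),104),ray("scene",S(398,515),100))
x=(h-m)/np.linalg.norm((h-m)[:2]);x[2]=0;y=np.array([-x[1],x[0],0])
# grip mask by darkness, both views
for n,(u0,v0,u1,v1) in {"top":(180,218,196,244),"scene":(243,266,274,288)}.items():
    g=cv2.imread(f"pics/{n}0.png").max(2)[v0:v1,u0:u1]; k=(g<50).astype(np.uint8)
    N,L,st,ce=cv2.connectedComponentsWithStats(k); i=1+st[1:,4].argmax(); P(n,st[i],ray(n,ce[i]+[u0,v0],102.5),ce[i]+[u0,v0])
c=h-106*x; st=c+128*y; st[2]=100.5
P("centre",c,"from bar",m+70*x,"stem",st,"tip",st-55*x, "gripmid",st-44*x)
for q in (st-20*x,st-68*x): P(proj("top",q),proj("scene",q))
E
```

```text
Traceback (most recent call last):
numpy._core._exceptions._UFuncNoLoopError: ufunc 'multiply' did not contain a loop with signature matching types (dtype('<U5'), dtype('float64')) -> None
```

```bash
python3 - <<'E'
from h import *
import cv2
P=lambda *a:print(*[x if isinstance(x,str) else np.round(x,1) for x in a])
h=ray("top",T(352,58),112);hl=ray("top",T(278,66),112);hr=ray("top",T(425,50),112)
a=ray("top",T(275,386),155);b=ray("top",T(490,370),155);m=(a+b)/2
P("hinge",h,np.linalg.norm(hl-hr));P("bar",a,b,m,np.linalg.norm(a-b));P("dist h-m (176)",np.linalg.norm((h-m)[:2]))
P("bar yaw",np.degrees(np.arctan2(*(a-b)[[1,0]]))-90,"hinge yaw",np.degrees(np.arctan2(*(hl-hr)[[1,0]]))-90,"axis yaw",np.degrees(np.arctan2(*(h-m)[[1,0]])))
P("grip tops",ray("top",T(118,322),106),ray("top",T(103,405),104))
for (x,y) in [(545,75),(480,240),(512,158)]: P("scene bar",ray("scene",S(x,y),155))
P("scene grip",ray("scene",S(285,462),104),ray("scene",S(398,515),100))
x=(h-m)/np.linalg.norm((h-m)[:2]);x[2]=0;y=np.array([-x[1],x[0],0])
for n,(u0,v0,u1,v1) in {"top":(180,218,196,244),"scene":(243,266,274,288)}.items():
    g=cv2.imread(f"pics/{n}0.png").max(2)[v0:v1,u0:u1]; k=(g<50).astype(np.uint8)
    N,L,st,ce=cv2.connectedComponentsWithStats(k); i=1+st[1:,4].argmax(); P(n,st[i],ray(n,ce[i]+[u0,v0],102.5),ce[i]+[u0,v0])
c=h-106*x; st=c+128*y; st[2]=100.5
P("centre",c,"from bar",m+70*x,"stem",st,"tip",st-55*x, "gripmid",st-44*x)
for q in (st-20*x,st-68*x): P(proj("top",q),proj("scene",q))
E
```

```text
hinge [664.8  28.8 112. ] 78.8
bar [483.2  44.2 155. ] [500.9 -58.4 155. ] [492.1  -7.1 155. ] 104.1
dist h-m (176) 176.4
bar yaw 9.8 hinge yaw 12.0 axis yaw 11.7
grip tops [512.9 134.5 106. ] [470.  136.6 104. ]
scene bar [498.4 -52.2 155. ]
scene bar [478.4  54.2 155. ]
scene bar [488.    4.1 155. ]
scene grip [510.9 139.6 104. ] [467.  139.6 100. ]
top [ 6  4  8 19 84] [492.4 136.3 102.5] [189.5 230.4]
scene [  3   3  25  17 220] [489.3 139.6 102.5] [258.  277.4]
centre [561.    7.3 112. ] from bar [560.6   7.2 155. ] stem [535.  132.6 100.5] tip [481.1 121.4 100.5] gripmid [491.9 123.6 100.5]
[194.4 221.1] [247.8 269. ]
[195.7 241.6] [274.2 274.7]
```

The two views agree. The hinge-to-bar distance is 176.4 mm (176 given), the chamber yaw is about 11.7° and its centre is about (561,7). The lever points at about 178° in the world frame, so it is already some 14° off shut. Its stem is near (535,134). I'll straddle the lever with the fingers partly open and swing it to 101.7°.

>>> drive_tool(commands=[[-0.3,[0.16,0.32,0],1],[-0.3,[0.16,0.32,0],1],[-0.3,[0.16,0.32,0],1],[-0.3,[0.16,0.32,0],1],[-0.3,[0.16,0.32,0],1],[-0.3,[0.16,0.32,0],1],[-0.3,[0.16,0.32,0],1],[-0.3,[0.16,0.32,0],1],[-0.3,[0.16,0.32,0],1],[-0.3,[0.16,0.32,0],1],[-0.3,[0.16,0.32,0],1],[-0.3,[0.16,0.32,0],1],[-0.3,[0.16,0.32,0],1],[-0.3,[0.16,0.32,0],1],[-0.3,[0.16,0.32,0],1],[-0.3,[0.16,0.32,0],1],[-0.3,[0.16,0.32,0],1],[-0.3,[0.16,0.32,0],1],[-0.3,[0.16,0.24,0],1],[-0.3,[0.16,0.24,0],1]], squeeze=60)

```text
time_s: 1.77
ee_pos: [494.4, 130.6, 404.3]
eef_rot: [[-0.698, 0.716, -0.001], [0.716, 0.698, -0.0], [0.0, -0.001, -1.0]]
contact_force: [0.5, -0.5, -0.2]
grip_width: 0.349
grasp_force: 0.0
```

>>> drive_tool(commands=[[-0.3,[-0.03,0.03,0],1],[-0.3,[-0.04,0.03,0],1],[-0.3,[0,0,-0.2],1],[-0.3,[0,0,-0.2],1],[-0.3,[0,0,-0.2],1],[-0.3,[0,0,-0.1],1],[-0.3,[0,0,-0.1],1],[-0.3,[0,0,0],0.6],[-0.3,[0,0,0],0],[-0.3,[0,0,0],0]])

```text
time_s: 2.6
ee_pos: [487.0, 134.7, 324.6]
eef_rot: [[-0.999, 0.046, -0.0], [0.046, 0.999, 0.0], [0.0, -0.0, -1.0]]
contact_force: [-0.2, -0.7, -0.0]
grip_width: 0.348
grasp_force: 0.0
```

```bash
python3 - <<'E'
from workcell import snapshot
import cv2
a=snapshot("top")[150:260,150:300,::-1];b=snapshot("scene")[180:300,190:340,::-1]
a=cv2.resize(a,(600,440));b=cv2.resize(b,(600,480))
cv2.imwrite("pics/c1.png",cv2.resize(cv2.hconcat([a,b[:440]]),(800,293)))
E
```

```text
(no output)
```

View pics/c1.png

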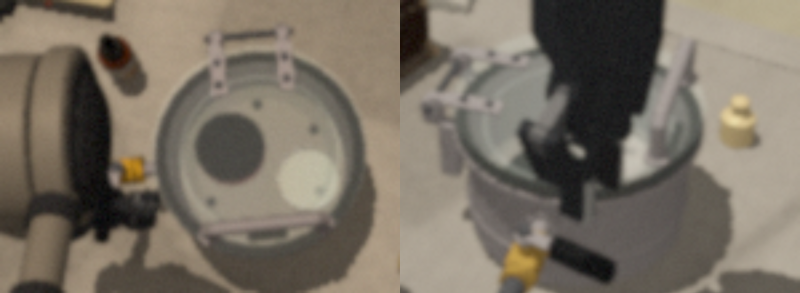

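The fingers hang above the black grip, which lies between them: at about (585,260) in the right half, with the fingertips at (575,205) above it. Now I descend.

>>> drive_tool(commands=[[-0.3,[0,0.025,-0.12],0],[-0.3,[0,0,-0.12],0],[-0.3,[0,0,-0.12],0],[-0.3,[0,0,-0.12],0],[-0.3,[0,0,-0.1],0],[-0.3,[0,0,-0.08],0],[-0.3,[0,0,0],0],[-0.3,[0,0,0],0]])

```text
time_s: 3.37
ee_pos: [487.1, 137.2, 258.7]
eef_rot: [[-0.999, 0.044, -0.0], [0.044, 0.999, 0.0], [0.0, 0.0, -1.0]]
contact_force: [-0.3, -1.2, 0.5]
grip_width: 0.35
grasp_force: 0.0
```

>>> drive_tool(commands=[[-0.3,[0.004,0.046,0],-0.95],[-0.3,[0.009,0.045,0],-0.95],[-0.3,[0.014,0.044,0],-0.95],[-0.3,[0.017,0.043,0],-0.95],[-0.3,[0.021,0.041,0],-0.95],[-0.3,[0.026,0.038,0],-0.95],[-0.3,[0.029,0.036,0],-0.95],[-0.3,[0.032,0.033,0],-0.95],[-0.3,[0.035,0.03,0],-0.95],[-0.3,[0.038,0.026,0],-0.95],[-0.3,[0.04,0.023,0],-0.95],[-0.3,[0.042,0.018,0],-0.95],[-0.3,[0.044,0.015,0],-0.95],[-0.3,[0.045,0.01,0],-0.95],[-0.3,[0,0,0],0],[-0.3,[0,0,0],0]])

```text
time_s: 4.7
ee_pos: [526.8, 182.0, 259.3]
eef_rot: [[-0.198, 0.98, 0.001], [0.98, 0.198, 0.0], [-0.0, 0.001, -1.0]]
contact_force: [0.1, 0.6, 0.1]
grip_width: 0.35
grasp_force: 0.0
```

>>> drive_tool(commands=[[-0.3,[0.03,0.003,0],0],[-0.3,[0.03,0.003,0],0],[-0.3,[0,0,0],0]])

```text
time_s: 4.95
ee_pos: [532.8, 182.7, 258.8]
eef_rot: [[-0.197, 0.98, 0.0], [0.98, 0.197, 0.0], [0.0, 0.0, -1.0]]
contact_force: [-1.2, -0.5, 0.7]
grip_width: 0.347
grasp_force: 0.5
```

>>> drive_tool(commands=[[-0.3,[0.02,0,0],0],[-0.3,[0.02,0,0],0],[-0.3,[0,0,0],0]])

```text
time_s: 5.2
ee_pos: [535.5, 182.7, 258.4]
eef_rot: [[-0.196, 0.981, -0.005], [0.981, 0.196, -0.0], [0.001, -0.005, -1.0]]
contact_force: [-8.4, 0.9, 5.0]
grip_width: 0.35
grasp_force: 4.2
```

>>> drive_tool(commands=[[-0.3,[0.02,0,0],0],[-0.3,[0,0,0],0],[-0.3,[-0.05,0,0],0],[-0.3,[-0.05,0,0],0],[-0.3,[0,0,0.1],0],[-0.3,[0,0,0.3],0],[-0.3,[0,0,0.3],0],[-0.3,[0,0,0.3],0],[-0.3,[0,0,0.1],0],[0.2,[-0.04,-0.3,0],0],[0.2,[-0.06,-0.3,0],0],[0.2,[-0.06,-0.3,0],0],[0.2,[-0.06,-0.3,0],0],[0.2,[-0.06,-0.3,0],0],[0.2,[-0.06,-0.3,0],0],[0.2,[0,-0.09,0],0],[0.2,[0,0,0],0],[0.2,[0,0,0],0]])

```text
time_s: 6.7
ee_pos: [494.9, -6.5, 369.0]
eef_rot: [[-0.194, 0.981, 0.001], [0.981, 0.194, 0.0], [0.0, 0.001, -1.0]]
contact_force: [-0.7, 0.7, 0.4]
grip_width: 0.6
grasp_force: 0.0
```

```bash
python3 - <<'E'
from workcell import snapshot
import cv2
a=snapshot("top")[150:260,150:300,::-1];b=snapshot("scene")[170:300,190:340,::-1]
cv2.imwrite("pics/a2.png",a);cv2.imwrite("pics/b2.png",b)
a=cv2.resize(a,(600,440));b=cv2.resize(b,(600,520))
cv2.imwrite("pics/c2.png",cv2.resize(cv2.hconcat([a,b[80:]]),(800,293)))
E
```

```text
(no output)
```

View pics/c2.png

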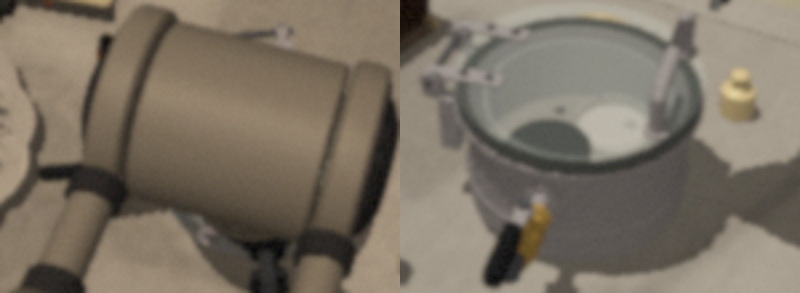

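In the scene view the lever now lies along the pipe, from (518,222) to (490,280). I'll check its angle.

```bash
python3 - <<'E'
from h import *
import cv2
g=cv2.imread("pics/b2.png").max(2); k=(g<55).astype(np.uint8); k[:95]=0; k[:,:20]=0; k[:,65:]=0
N,L,st,ce=cv2.connectedComponentsWithStats(k); i=1+st[1:,4].argmax()
p=np.argwhere(L==i)[:,::-1].astype(np.float32); vx,vy,x0,y0=cv2.fitLine(p,2,0,.01,.01).ravel()
t=(p-[x0,y0])@[vx,vy]; q=[ray("scene",(x0+vx*s+190,y0+vy*s+170),102) for s in (t.min(),t.max())]
print(st[i],np.round(q,1)); d=q[1]-q[0]; print(np.degrees(np.arctan2(d[1],d[0])),np.linalg.norm(d))
E
```

```text
[ 32 104  14  23 195] [[516.2 203.7 102. ]
 [530.7 154.4 102. ]]
-73.66833451425386 51.37467403445579
```

The lever measures 51 mm long and lines up with the pipe within viewing error, and the force rose sharply at the stop, so the vent is open. Now I go down over the handle and grip.

>>> drive_tool(commands=[[0.2,[-0.025,0,-0.1],0],[0.2,[0,0,-0.12],0],[0.2,[0,0,-0.12],0],[0.2,[0,0,-0.12],0],[0.2,[0,0,-0.1],0],[0.2,[0,0,-0.03],0],[0.2,[0,0,0],0],[0.2,[0,0,0],0]])

```text
time_s: 7.47
ee_pos: [492.4, -5.7, 310.0]
eef_rot: [[-0.197, 0.98, 0.0], [0.98, 0.197, 0.0], [-0.0, 0.0, -1.0]]
contact_force: [0.8, 0.8, 0.6]
grip_width: 0.601
grasp_force: 0.0
```

>>> drive_tool(commands=[[-1,[0,0,0],0],[-1,[0,0,0],0],[-1,[0,0,0],0],[-1,[0,0,0],0],[-1,[0,0,0],0],[-1,[0,0,0],0],[-1,[0,0,0],0],[-1,[0,0,0],0],[-1,[0,0,0],0],[-1,[0,0,0],0]], squeeze=90)

```text
time_s: 8.3
ee_pos: [492.1, -6.5, 310.4]
eef_rot: [[-0.196, 0.981, 0.001], [0.981, 0.196, -0.0], [-0.0, 0.001, -1.0]]
contact_force: [-2.6, 1.1, 5.9]
grip_width: 0.104
grasp_force: 87.8
```

>>> drive_tool(commands=[[-1,[0.001,0,0.005],0],[-1,[0.001,0,0.005],0],[-1,[0.001,0,0.005],0],[-1,[0.001,0,0.005],0],[-1,[0.001,0,0.005],0],[-1,[0.001,0.001,0.005],0],[-1,[0,0,0],0],[-1,[0,0,0],0]])

```text
time_s: 8.97
ee_pos: [492.7, -6.4, 311.7]
eef_rot: [[-0.196, 0.981, -0.001], [0.981, 0.196, 0.0], [0.0, -0.001, -1.0]]
contact_force: [5.1, 0.6, -16.6]
grip_width: 0.105
grasp_force: 87.7
```

>>> drive_tool(commands=[[-1,[0.001,0,0.004],0],[-1,[0.001,0,0.004],0],[-1,[0.001,0,0.004],0],[-1,[0.001,0,0.004],0],[-1,[0.001,0.001,0.004],0],[-1,[0,0,0],0],[-1,[0,0,0],0]])

```text
time_s: 9.55
ee_pos: [493.2, -6.2, 315.3]
eef_rot: [[-0.196, 0.981, 0.001], [0.981, 0.196, -0.0], [-0.0, 0.001, -1.0]]
contact_force: [2.6, 0.4, -5.4]
grip_width: 0.107
grasp_force: 89.0
```

>>> drive_tool(commands=[[-1,[0.001,0,0.004],0],[-1,[0.001,0,0.004],0],[-1,[0.001,0,0.004],0],[-1,[0.001,0,0.004],0],[-1,[0.001,0.001,0.004],0],[-1,[0,0,0],0],[-1,[0,0,0],0]])

```text
time_s: 10.13
ee_pos: [493.8, -6.1, 316.9]
eef_rot: [[-0.196, 0.981, 0.0], [0.981, 0.196, -0.0], [-0.0, 0.0, -1.0]]
contact_force: [2.8, 1.4, -4.8]
grip_width: 0.104
grasp_force: 89.0
```

>>> drive_tool(commands=[[-1,[0.003,0,0.01],0],[-1,[0.003,0.001,0.01],0],[-1,[0.003,0,0.01],0],[-1,[0.003,0.001,0.01],0],[-1,[0.003,0,0.01],0],[-1,[0.003,0.001,0.01],0],[-1,[0.003,0,0.01],0],[-1,[0.003,0.001,0.01],0],[-1,[0.003,0.001,0.01],0],[-1,[0.004,0.001,0.01],0],[-1,[0.003,0,0.009],0],[-1,[0,0,0],0],[-1,[0,0,0],0],[-1,[0,0,0],0]])

```text
time_s: 11.3
ee_pos: [497.0, -5.5, 327.6]
eef_rot: [[-0.196, 0.981, -0.0], [0.981, 0.196, 0.0], [0.0, -0.0, -1.0]]
contact_force: [4.3, 0.5, -8.6]
grip_width: 0.102
grasp_force: 88.5
```

```bash
python3 - <<'E'
from workcell import snapshot
from h import *
import cv2
s=snapshot("scene")[:,:,::-1].copy();cv2.imwrite("pics/s3.png",s)
b=s[180:300,190:320]
cv2.imwrite("pics/c3.png",cv2.resize(b,None,fx=5,fy=5,interpolation=cv2.INTER_CUBIC))
# predicted lip & side points for gaps, zoom coords
C=np.array([560.8,7.2,0]);a=np.radians(11.7);x=np.array([np.cos(a),np.sin(a),0]);y=np.array([-x[1],x[0],0]);z=np.array([0,0,1])
H=C+106*x+112*z
for th in(0,.08,.1,.12):
    r=[]
    for dx,dy in((-94.5,0),(-67,67),(-40,85.6)):
        u=dx-106;w=-7
        X=H+(u*np.cos(th)+w*np.sin(th))*x+(-u*np.sin(th)+w*np.cos(th))*z+dy*y
        r.append((proj("scene",X)-[190,180])*5)
    print(th,np.round(r).tolist())
E
```

```text
0 [[566.0, 253.0], [459.0, 350.0], [375.0, 368.0]]
0.08 [[570.0, 221.0], [461.0, 322.0], [376.0, 344.0]]
0.1 [[570.0, 213.0], [461.0, 314.0], [376.0, 338.0]]
0.12 [[570.0, 204.0], [461.0, 307.0], [376.0, 332.0]]
```

View pics/c3.png

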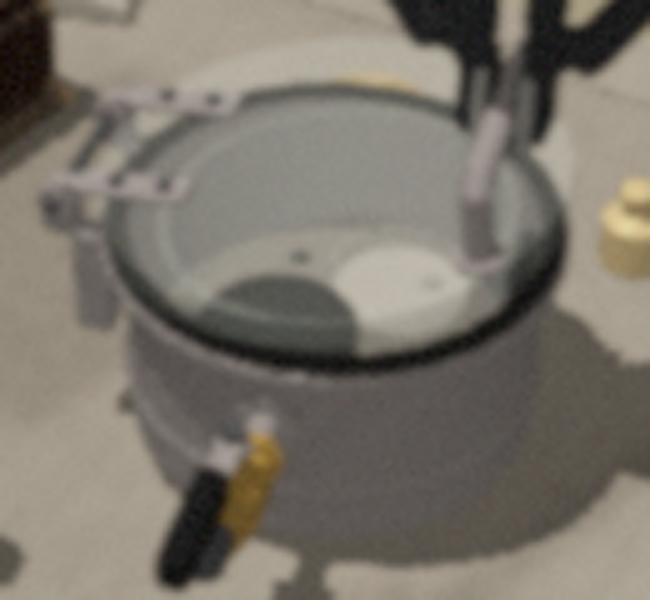

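The lid stands up off the rim. The handle foot moved from zoom (485,300) to (485,265), and a 2 cm gap predicts about 35 px there. The lever is parallel to the pipe, the check weight hasn't moved, and the grip is firm, so I'm handing in.

```bash
python3 -c "
from workcell import env
print(env.sign_off())"
```

```text
the job is handed in; nothing more can be done
None
```

The vent lever was turned to its stop first, then the lid was eased free of the seal, and the arm still holds it by the handle at a gap of about 20 mm; the job is handed in.

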